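Pin, unlock and press home the access panel of a driver housing

TASK

Close the sprung access panel of the driver housing. First take the steel locating pin from its stand and stand it all the way down in the bore of the housing and let go of it; then turn the winged quarter-turn fastener clockwise until its wing lies in line with the two index ribs on the panel; then press the panel fully down against the frame with the gripper and finish while still holding it pressed there. Do not push the other things on the bench around.

Things in the scene. Friction and masses are not known exactly. Their poses are not given: they have to be found in the camera images.
- housing: Fixed grey box with finned long sides, 96 mm (x) by 180 mm (y), 42 mm high to its rim frame. Origin: centre of its underside, z up. Springs hold its 86 x 170 x 5 mm white access panel 8 mm above the frame: panel top 55 mm above the bench, 47 mm when home. On the housing's y axis: winged fastener at y = +62 mm, round rubber press pad at 0, bore at -62 mm
- bore (a point): Centre of the floor of the bore, 22 mm above the bench. The bore is vertical, 17 mm in diameter, and passes through the panel (top 55 mm above the bench) and on, in line, into the housing's block (top 42 mm above the bench)
- pin: Loose steel locating pin, 60 to 130 g: round shaft 14 mm thick, 50 mm long with bevelled foot, then a round head 20 mm thick, 22 mm high; 72 mm in all. Origin: centre of the foot; z along the shaft to the head. Starts upright in the stand, foot 10 mm and head 60 to 82 mm above the bench. Home in the bore its foot is at bore, head top 94 mm above the bench
- stand: Fixed pin stand: round dark foot 62 mm in diameter with a black 36 mm square block, 30 mm high in all, with a 16 mm hole 20 mm deep. Origin: centre of its underside; the hole is on its axis. Nearer the robot and to the right of the stand (x 0.15 to 0.50, y -0.57 to -0.10) a fixed soldering machine rises 0.33 m above the bench: cross above it and come down on the stand from above
- wing (a point): Centre of the fastener's wing, on its turning axis, 81 mm above the bench while the panel is up. The upright steel wing is 34 mm long (this point's y axis), 10 mm thick (its x axis) and 24 mm high (67 to 91 mm above the bench on a thin neck); below it a disc 30 mm in diameter reaches 59 mm above the bench
- fastener (a joint): Angle of the fastener, rad; positive is anticlockwise from above. 0: wing along the housing's y axis, in line with the two small ribs on the panel, its key bar below over the slot in the frame. Starts at 0.7 to 1.4; stops at -0.5 and 1.55; friction (0.06 N m) holds it where it is left. More than about 0.15 off, the key bar lands on the frame and blocks the panel
- panel (a joint): How far the panel is pressed down, m: 0 up (start), 0.008 fully home on the frame. It only slides vertically and springs back up when let go. Pressing it begins at about 4 N and takes about 8 N when home, where it meets a hard stop; 12 to 20 N holds it safely
- press (a point): Top centre of the round rubber press pad (32 mm in diameter, 2 mm high) in the middle of the panel, 57 mm above the bench while the panel is up; z up, x and y along the housing's
- paste_tin: Low round tin, 49 mm in diameter, 19 mm high, loose on the bench between the housing and the stand; not to be moved. Origin: centre of its underside
- tip_cleaner: Round black tip cleaner cup, 68 mm in diameter, 50 mm high, loose behind the stand; not to be moved. Origin: centre of its underside
- screwdriver: Red-handled screwdriver, 141 mm long and 22 mm thick, lying loose behind the housing; not to be moved. Origin: under its middle
Not all that is in view belongs to the job. Several things have the shape of the pin; the one meant has the colours described above.

How it is judged (in metres and radians):
On the way, in this order (a step that is already met when the one before it is completed fails the run):
1. the pin stands fully down and upright in the bore, let go (horizontal distance between pin and bore below 0.005 m and z of pin in the frame of bore below 0.004 m and angle between pin's own z axis and vertical below 0.15 rad and contact force between the fingers and pin below 0.1 N), for 0.2 s.
2. the fastener's wing is in line with the ribs (value of joint fastener between -0.15 and 0.15 rad), for 0.2 s.
3. the panel is pressed home on the frame (value of joint panel above 0.0065 m), for 0.2 s.
At the end, for the whole second after the job is handed in: The robot itself is pressing the panel (more than 4 N) and keeps it down within 1.5 mm of fully home through the last second; the fastener is in line within 0.18 rad; the pin stands upright in the bore, within 4 mm of its floor, 5 mm of its axis and 0.15 rad of vertical (value of joint panel above 0.0065 m and contact force between any of the fingers, the arm and housing above 4 N and value of joint fastener between -0.18 and 0.18 rad and horizontal distance between pin and bore below 0.005 m and z of pin in the frame of bore below 0.004 m and angle between pin's own z axis and vertical below 0.15 rad); the arm keeps its last pose, push and grip.
It fails at once if a bystander (paste tin, tip cleaner, screwdriver) is pushed more than 40 mm (distance of any of paste_tin, tip_cleaner, screwdriver from where it was at the start of the episode above 0.04 m).
It also fails if it takes over 64 s, if anything falls off the work surface, if the arm or the gripper's body presses on something with over 40 N, if the wrist force passes 120 N, or if a joint passes its speed limit or range.

ROBOT

A 7-joint arm with a two-finger parallel gripper is mounted at the origin on a cart in front of the work surface, level with it; the furniture and walls round the work are solid. World frame = base frame: x ahead of the robot, y to its left, z up, the work surface at z = 0. Lengths are in mm, angles in rad, forces in N, time in s.
With the tool pointing down it reaches from about 400 to 750 mm from the base axis. Payload 19.5 kg.
Tool frame: the origin (TCP) lies at the centre of the arm's flange, where the gripper is bolted on; the fingertips stand 173 mm ahead of it and the grasp point (between the pads) lies 155 mm ahead of it; z points along the fingers, y is the line along which they close (so a half turn about z gives the same grasp; the last joint's range is limited). The gripper opens to 85 mm and grips with 20 to 120 N. Pads are 22 mm wide; open, the fingers measure 114 mm over their backs; the gripper's body (76 mm by 85 mm) begins 54 mm behind the grasp point. The pads swing forward as they close: fully open they stand 13 mm farther back than shut.
Start: joints at [1.115, 0.707, -0.028, 1.485, 0.022, 0.951, -0.075], TCP at [231.2, -526.462, 404.668] pointing down, gripper open.
Joint ranges: [-2.71, 2.71], [-0.32, 2.16], [-1.57, 1.52], [0, 2.45], [-1.46, 4.6], [0, 2.02], [-2.83, 2.83]. Speed limits (rad/s): [1.89, 1.89, 2.57, 2.57, 3.01, 3.01, 3.01].

INTERFACE

Orientations are given as a 3x3 rotation matrix whose columns are the frame's x, y, z axes.
In Python, from rig import bot gives the robot as it stands. The module is installed in compiled form; this text tells all that it offers.
- The arm moves only by the tool servo_tool, never from a script. Its arguments are lists of equal length, an entry for each row: "rot": the turn, a rotation vector about the tool's x, y, z each as a share of 90 degrees, from -1 to 1, a list of three; "offset": the shift along the tool's x, y, z each as a share of 0.6 m, from -1 to 1, a list of three; "grip": the closure, from 0 (fully open) to 1 (shut). A call has 1 to 10 rows; each row is the pose to reach, as a shift and turn from the pose commanded when the call began, along the tool's axes at that moment; what a row does not reach only later rows make up. A row lasts 1/12 s, in which the tool goes at most 41.7 mm and 7.16 degrees, less where a joint would pass 70% of its speed; a pose out of reach is approached as far as the arm can. A call with a number of a shift or a turn outside -1 to 1 is refused whole. A call with a gripper value outside its range is refused whole. The fingers move at their own pace and stop on an object; "newtons" is the grip in N (left out, the last holds). Time passes only in rows, so rows that repeat a pose let the fingers close. It gives the time, the measured TCP pose, the force, the opening and the grip force at its end, in the units of the state.
- bot.read_state(): the state, without advancing time (a new reading comes with each control period).
- bot.grab_frame(name): name is "side" or "top" or "wrist"; returns the picture (384x512x3 uint8, blue, green, red); there is no depth.
- bot.get_calibration(name): a dict with "mtx" (3x3 intrinsics, pixels), "rvec" (rotation vector, rad) and "tvec" (3), from world to camera coordinates, as OpenCV has them; the wrist camera has in their place "tool_from_camera" (4x4, takes a point from camera to tool coordinates, whose origin is the TCP and whose axes are the flange's). Camera axes: x right, y down, z forward; pixel columns grow to the right and rows downward; lengths in mm; the calibration is good to about 2 mm. A picture is of the moment at which its call begins: read the wrist's pose just before it. get_calibration takes no time and is no camera call.
- bot.finish_job(): hands the job in; it is judged then, once.
Trained networks look in the newest picture that a camera, given by its name, has taken for a name from the list of things; names that differ only in an ending like _2 or _b are one class to them, and where a whole thing is asked for, a point or a joint stands for the part that bears it (a point fixed in the world has none). Each returns a list of dicts, best first, with "conf" (0 to 1); they miss things now and then, are a little off and sometimes report something else, mostly with a low value. They report only what shows in the picture. A call takes as long as a camera call. They do not tell look-alikes from the thing itself.
- bot.recognise(camera, label): "box" ([left, top, right, bottom] in pixels, round what is visible of it).
- bot.masks_of(camera, label): "pixels" (384x512 bool, what is visible of it) and "box" ([left, top, right, bottom] in pixels, round what is visible of it).
- bot.mark_of(camera, label): "at" ([column, row] in pixels: a listed point, or the origin of a listed thing).
The state is a dict: "clock": time; "qpos": joint angles; "joint_velocities": joint speeds; "joint_torque": joint torques, N m; "tcp_pos": TCP position; "tcp_rot": TCP orientation; "force": force on the tool from outside, world axes, zero at the start; "moment": the same for the moment, N m; "gripper_width": finger opening in mm; "gripper_force": force on a finger pad.
Only numpy, scipy, OpenCV 4.12 (cv2) and the standard library are available. Lean on these libraries where they do the work, as an engineer would, in place of code of your own. Each camera call takes 0.05 s, during which the arm holds its last target. There are 200 camera calls.

## Working session

There is one attempt and no reset: what is moved stays moved. The work goes in short steps, Python scripts to look and compute and a tool call to move; the robot and the scene stay as the last step left them, time stands still between calls to the robot, and variables do not carry over. Pictures are saved under pics/ and viewed, at most 13 in all, crops included, and the job is handed in when it is done.

Besides the shell and the picture viewer there is one more tool, called after "Request:" in YAML: its name, and indented under it one key for each argument. servo_tool: Moves the arm, as the interface text tells. Shift numbers are shares of 0.6 m and turn numbers shares of 90 degrees, none past 1 either way. Its arguments: {"type":"object","properties":{"rot":{"type":"array","items":{"type":"array","items":{"type":"number","minimum":-1,"maximum":1}}},"offset":{"type":"array","items":{"type":"array","items":{"type":"number","minimum":-1,"maximum":1}}},"grip":{"type":"array","items":{"type":"number"}},"newtons":{"type":"number"}},"required":["rot","offset","grip"]}

```bash
mkdir -p pics; cat > h.py <<'E'
from rig import bot
import numpy as np, cv2
def P(cam):
    c=bot.get_calibration(cam); K=np.array(c["mtx"],float)
    if "rvec" in c:
        R=cv2.Rodrigues(np.array(c["rvec"],float))[0]; t=np.array(c["tvec"],float).ravel()
    else:
        s=bot.read_state(); T=np.eye(4); T[:3,:3]=s["tcp_rot"]; T[:3,3]=s["tcp_pos"]
        M=np.linalg.inv(T@np.array(c["tool_from_camera"],float)); R,t=M[:3,:3],M[:3,3]
    return K,R,t
def at_z(cam,px,z):
    K,R,t=P(cam); d=R.T@np.linalg.solve(K,[px[0],px[1],1]); o=-R.T@t
    return o+d*(z-o[2])/d[2]
def proj(cam,X):
    K,R,t=P(cam); p=K@(R@np.array(X,float)+t); return p[:2]/p[2]
E
python3 - <<'E'
from h import *
np.set_printoptions(precision=1,suppress=True)
ims=[]
for c in ["top","side"]:
    im=bot.grab_frame(c); cv2.imwrite(f"pics/{c}.png",im)
    K,R,t=P(c); print(c,"pos",-R.T@t)
    for l,z in [("housing",0),("bore",22),("pin",10),("stand",0),("wing",81),("press",57),("paste_tin",0),("tip_cleaner",0),("screwdriver",0)]:
        for m in bot.mark_of(c,l)[:3]: print(c,l,round(m["conf"],2),np.array(m["at"]),at_z(c,m["at"],z))
s=bot.read_state(); print(s["clock"],s["tcp_rot"],s["tcp_pos"])
E
```

```text
top pos [ 522.6  -12.3 1308.4]
top bore 0.78 [236.2 250.9] [456.   34.3  22. ]
top pin 0.6 [300.6 199.7] [ 595.6 -145.2   10. ]
top pin 0.53 [358.9 199.5] [ 594.9 -307.3   10. ]
top pin 0.4 [328.7 207.4] [ 573.6 -222.9   10. ]
top stand 0.57 [329.8 205.7] [ 578.7 -227.7    0. ]
top wing 0.63 [188.5 238. ] [493.5 156.9  81. ]
top press 0.95 [213.3 245.5] [472.6  94.   57. ]
top paste_tin 0.5 [281.9 225.9] [523.3 -92.9   0. ]
top tip_cleaner 0.58 [305.9 143.2] [ 756.1 -163.7    0. ]
top screwdriver 0.54 [220.6 162.7] [702.6  77.8   0. ]
side pos [1445.6  308.2  471.3]
side housing 0.69 [318.7 206.8] [470.1  88.3   0. ]
side bore 0.56 [299.8 190.5] [430.6  22.6  22. ]
side pin 0.66 [166.1 202. ] [ 611.9 -302.    10. ]
side pin 0.65 [216.3 214.2] [ 628.6 -139.7   10. ]
side pin 0.4 [195.5 201.3] [ 578.8 -229.4   10. ]
side stand 0.65 [193.8 201.6] [ 563.5 -244.4    0. ]
side stand 0.59 [343.4 185.7] [297.5 121.2   0. ]
side wing 0.54 [342.4 188.8] [515.7 155.   81. ]
side press 0.78 [319.2 188. ] [475.1  87.6  57. ]
side press 0.7 [320.8 207.1] [587.9 119.9  57. ]
side paste_tin 0.54 [247.1 206.9] [541. -92.   0.]
side tip_cleaner 0.96 [183.6 238.4] [ 751.3 -162.2    0. ]
1.0 [[ 0.9  0.4 -0. ]
 [ 0.4 -0.9  0. ]
 [-0.  -0.  -1. ]] [ 231.2 -526.4  404.7]
```

View pics/top.png

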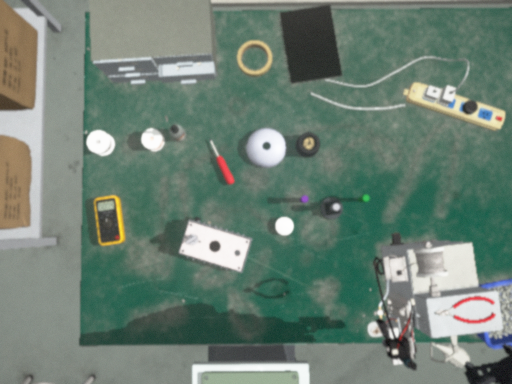

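View pics/side.png

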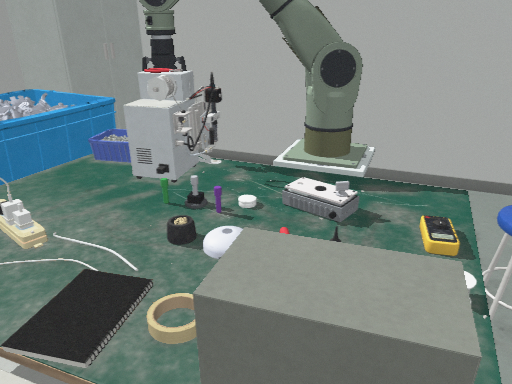

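Top view: white panel at (215,245), stand and pin at (333,207), with purple and green look-alikes beside it at (305,199) and (366,198). The side view agrees: grey pin in its stand at (195,190), wing at (342,188).

```bash
cat >> h.py <<'E'
def go(target,yaw=None):
    """shares for a move to target tcp from measured pose; yaw = desired direction (rad) of tool x in world, tool down"""
    s=bot.read_state(); R=np.array(s["tcp_rot"]); d=R.T@(np.array(target)-s["tcp_pos"])
    out=np.round(d/600,4)
    r=None
    if yaw is not None:
        c,n=np.cos(yaw),np.sin(yaw); W=np.array([[c,n,0],[n,-c,0],[0,0,-1.]])
        r=np.round(cv2.Rodrigues(R.T@W)[0].ravel()/(np.pi/2),4)
    print("offset",out.tolist(),"rot",None if r is None else r.tolist(),"tcp",np.round(s["tcp_pos"],1),"yaw",np.round(np.arctan2(R[1,0],R[0,0]),4),"clock",s["clock"])
E
python3 - <<'E'
from h import *
s=bot.read_state(); print(np.round(s["tcp_rot"],4)); print(bot.get_calibration("wrist"))
go([231.2,-526.5,560],0.3); go([575,-227,560],-0.0)
go([575,-227,560],0.3)
E
```

```text
[[ 9.156e-01  4.020e-01 -1.000e-04]
 [ 4.020e-01 -9.156e-01  1.000e-04]
 [-0.000e+00 -2.000e-04 -1.000e+00]]
{'mtx': array([[306.53232868,   0.        , 252.85567243],
       [  0.        , 306.53232868, 188.2753674 ],
       [  0.        ,   0.        ,   1.        ]]), 'tool_from_camera': array([[ 1.68235461e-04, -9.49107973e-01, -3.14950832e-01,
         8.11201179e+01],
       [ 9.99999913e-01,  2.80108225e-04, -3.09945213e-04,
         2.66772959e-01],
       [ 3.82391791e-04, -3.14950752e-01,  9.49107938e-01,
         3.09411301e+01],
       [ 0.00000000e+00,  0.00000000e+00,  0.00000000e+00,
         1.00000000e+00]])}
offset [-0.0, 0.0, -0.2589] rot [-0.0001, 0.0, 0.0724] tcp [ 231.2 -526.4  404.7] yaw 0.4138 clock 1.0
offset [0.7253, -0.2266, -0.2589] rot [-0.0001, 0.0, 0.2634] tcp [ 231.2 -526.4  404.7] yaw 0.4138 clock 1.0
offset [0.7253, -0.2266, -0.2589] rot [-0.0001, 0.0, 0.0724] tcp [ 231.2 -526.4  404.7] yaw 0.4138 clock 1.0
```

Request:
servo_tool:
  rot:
    - [0, 0, 0]
    - [0, 0, 0]
    - [0, 0, 0]
    - [0, 0, 0]
    - [0, 0, 0.05]
    - [0, 0, 0.1]
    - [0, 0, 0.15]
    - [0, 0, 0.2]
    - [0, 0, 0.26]
    - [0, 0, 0.26]
  offset:
    - [0, 0, -0.065]
    - [0, 0, -0.13]
    - [0, 0, -0.195]
    - [0, 0, -0.26]
    - [0.06, -0.019, -0.26]
    - [0.12, -0.0375, -0.26]
    - [0.18, -0.056, -0.26]
    - [0.24, -0.075, -0.26]
    - [0.3, -0.094, -0.26]
    - [0.36, -0.1125, -0.26]
  grip: [0, 0, 0, 0, 0, 0, 0, 0, 0, 0]

```text
clock: 1.83
tcp_pos: [403.0, -376.2, 560.9]
tcp_rot: [[1.0, -0.001, 0.0], [-0.001, -1.0, -0.0], [0.0, 0.0, -1.0]]
force: [1.7, -0.2, 1.3]
gripper_width: 85.6
gripper_force: 0.0
```

```bash
python3 -c "
from h import *
go([575,-227,560],0.0)"
```

```text
offset [0.2865, -0.249, 0.0014] rot [0.0, -0.0001, -0.0006] tcp [ 403.  -376.2  560.9] yaw -0.001 clock 1.8333
```

Request:
servo_tool:
  rot:
    - [0, 0, 0]
    - [0, 0, 0]
    - [0, 0, 0]
    - [0, 0, 0]
    - [0, 0, 0]
    - [0, 0, 0]
    - [0, 0, 0]
    - [0, 0, 0]
  offset:
    - [0.05, -0.043, 0]
    - [0.1, -0.087, 0]
    - [0.15, -0.13, 0]
    - [0.2, -0.174, 0]
    - [0.25, -0.217, 0]
    - [0.287, -0.249, 0]
    - [0.287, -0.249, 0.05]
    - [0.287, -0.249, 0.1]
  grip: [0, 0, 0, 0, 0, 0, 0, 0]

```text
clock: 2.5
tcp_pos: [574.3, -226.0, 500.2]
tcp_rot: [[1.0, 0.008, 0.002], [0.008, -1.0, -0.0], [0.002, 0.0, -1.0]]
force: [0.6, -1.4, -0.5]
gripper_width: 85.3
gripper_force: 0.0
```

```bash
python3 - <<'E'
from h import *
np.set_printoptions(precision=1,suppress=True)
print(bot.read_state()["tcp_pos"])
im=bot.grab_frame("wrist"); cv2.imwrite("pics/w1.png",im)
for l,z in [("pin",10),("stand",0),("paste_tin",0),("tip_cleaner",0)]:
    for m in bot.mark_of("wrist",l)[:4]: print(l,round(m["conf"],2),np.array(m["at"]),at_z("wrist",m["at"],z))
    for m in bot.recognise("wrist",l)[:4]: print(l,round(m["conf"],2),np.array(m["box"]))
E
```

```text
[ 574.3 -226.   500.2]
pin 0.64 [254.8 143.5] [ 570.5 -228.9   10. ]
pin 0.61 [308.8 129.4] [ 591.9 -308.3   10. ]
pin 0.5 [204.5 129.6] [ 590.7 -154.6   10. ]
pin 0.78 [306.  122.6 326.  141.7]
pin 0.75 [186.1 126.3 205.7 140.3]
pin 0.54 [244.6 142.3 262.7 162. ]
stand 0.34 [ 59.3 202.7] [471.6  89.9   0. ]
stand 0.75 [236.  123.1 275.3 168.8]
paste_tin 0.68 [172.5 174.6] [ 521.4 -100.2    0. ]
paste_tin 0.86 [154.5 161.7 188.6 195. ]
tip_cleaner 0.84 [209.   11.4] [ 752.  -167.6    0. ]
tip_cleaner 0.81 [180.1   0.  236.7  41.3]
tip_cleaner 0.44 [  0.8 176.6  99.1 253.3]
```

View pics/w1.png

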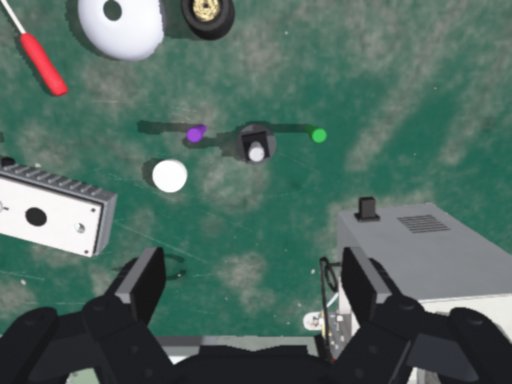

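Wrist view: the steel pin's bright head is at (256,154) in the black block. Purple is at (196,133), green at (319,134) and the tin at (170,175).

```bash
python3 - <<'E'
from h import *
np.set_printoptions(precision=1,suppress=True)
im=bot.grab_frame("wrist"); g=cv2.cvtColor(im,cv2.COLOR_BGR2GRAY); print(g[138:168:1,246:268:2])
for m in bot.masks_of("wrist","pin")[:3]:
    y,x=np.nonzero(m["pixels"]); print(m["conf"],x.mean(),y.mean(),x.min(),x.max(),y.min(),y.max())
print(at_z("wrist",[256.5,155],82),at_z("wrist",[256.5,152],71), at_z("top",[336.5,208],82))
for X in ([570,-228,82],[570,-228,60],[570,-228,30],[571,-228,0]): print(proj("wrist",X),proj("top",X),proj("side",X))
E
```

```text
[[ 39  40  39  39  40  40  40  40  40  43  87]
 [ 40  39  40  44  51  46  40  40  38  41  83]
 [ 36  35  40  65  76  72  49  39  39  40  80]
 [ 31  30  50  92 103 105  73  41  39  41  73]
 [ 28  31  71 106 111 122 102  43  39  40  67]
 [ 27  32  88 111 114 125 119  54  39  39  64]
 [ 27  37  96 115 119 130 134  72  39  39  59]
 [ 29  47 105 127 140 148 146 101  45  39  55]
 [ 30  64 120 157 178 183 170 136  58  40  53]
 [ 30  86 150 198 215 216 202 168  76  39  49]
 [ 37 107 188 223 224 223 222 191  96  41  47]
 [ 46 129 217 227 225 224 226 207 118  42  44]
 [ 54 152 225 227 225 225 227 210 135  42  43]
 [ 60 173 229 227 224 225 226 199 141  41  41]
 [ 60 183 229 226 224 226 225 196 145  42  40]
 [ 56 183 228 226 223 226 225 205 148  45  40]
 [ 52 175 228 225 224 226 225 216 138  44  41]
 [ 47 155 225 225 224 226 223 213 105  49  54]
 [ 42 122 218 225 224 226 222 199  90  72  78]
 [ 40  88 192 221 224 225 217 173  94  93  95]
 [ 46  62 148 204 220 219 192 135  98  99  98]
 [ 65  72 104 158 190 185 147 109 101 101  96]
 [ 84  92  97 113 131 128 113 102 104 102  99]
 [ 87  93  99 101 104 104 104 106 108 106  99]
 [ 98  96 103 102 104 106 108 111 112 109  99]
 [118 115 113 106 109 113 115 117 115 109 100]
 [124 122 118 111 115 118 119 119 115 108  99]
 [123 122 118 113 116 119 121 120 114 107  99]
 [120 124 120 113 113 120 123 118 112 105  98]
 [120 125 121 112 111 119 122 117 111 105  99]]
0.8 254.32110091743118 150.5 247 261 141 160
0.8 193.86764705882354 132.05882352941177 184 204 123 141
0.69 313.5830508474576 132.00338983050847 303 324 123 141
[ 571.  -232.4   82. ] [ 572.7 -232.6   71. ] [ 569.  -231.7   82. ]
[253.  155.7] [335.1 207.6] [195.7 175.7]
[253.  152.3] [333.7 208. ] [196.3 183.3]
[253.  148.1] [331.8 208.4] [197.  193.5]
[253.  143.8] [330.  208.5] [197.6 203.6]
```

Request:
servo_tool:
  rot:
    - [0, 0, 0]
    - [0, 0, 0]
    - [0, 0, 0]
    - [0, 0, 0]
    - [0, 0, 0]
  offset:
    - [0, 0.007, 0.06]
    - [0, 0.007, 0.12]
    - [0, 0.007, 0.18]
    - [0, 0.007, 0.24]
    - [0, 0.007, 0.24]
  grip: [0, 0, 0, 0, 0]

```text
clock: 3.47
tcp_pos: [572.4, -231.3, 351.3]
tcp_rot: [[1.0, 0.005, -0.008], [0.005, -1.0, 0.003], [-0.008, -0.003, -1.0]]
force: [-0.3, 0.1, -2.4]
gripper_width: 85.4
gripper_force: 0.0
```

```bash
python3 - <<'E'
from h import *
np.set_printoptions(precision=1,suppress=True)
go([574,-230,226],0.0)
print(bot.read_state()["joint_velocities"])
im=bot.grab_frame("wrist"); 
g=cv2.cvtColor(im,cv2.COLOR_BGR2GRAY)
u,v=proj("wrist",[574,-230,82]); print(u,v); u,v=int(u),int(v)
b=(g>170).astype(np.uint8); n,L,S,C=cv2.connectedComponentsWithStats(b)
for i in range(1,n):
    if S[i,4]>40 and np.hypot(*(C[i]-[u,v]))<60: print(S[i],C[i],at_z("wrist",C[i],82))
cv2.imwrite("pics/w2.png",cv2.resize(im[max(v-90,0):v+90,u-120:u+120],None,fx=2,fy=2))
E
```

```text
offset [0.0043, -0.0014, 0.2088] rot [-0.002, 0.0049, 0.0034] tcp [ 572.4 -231.3  351.3] yaw 0.0054 clock 3.4667
[-0.  -0.1  0.  -0.1  0.   0.2 -0. ]
251.3598919006352 186.8010212375513
[242 174  23  23 409] [253.3 185.3] [ 575.3 -231.6   82. ]
```

```bash
python3 - <<'E'
from h import *
go([575,-231.5,226],0.0)
E
```

```text
offset [0.0042, 0.0002, 0.2151] rot [-0.001, 0.0026, 0.0034] tcp [ 573.  -231.6  355.1] yaw 0.0054 clock 3.5167
```

Request:
servo_tool:
  rot:
    - [0, 0, 0]
    - [0, 0, 0]
    - [0, 0, 0]
    - [0, 0, 0]
    - [0, 0, 0]
    - [0, 0, 0]
  offset:
    - [0.003, 0, 0.05]
    - [0.003, 0, 0.1]
    - [0.003, 0, 0.15]
    - [0.003, 0, 0.19]
    - [0.003, 0, 0.215]
    - [0.003, 0, 0.215]
  grip: [0, 0, 0, 0, 0, 0]

```text
clock: 4.02
tcp_pos: [575.4, -231.8, 227.4]
tcp_rot: [[1.0, 0.005, -0.001], [0.005, -1.0, 0.0], [-0.001, -0.0, -1.0]]
force: [-1.0, 0.6, 0.8]
gripper_width: 85.7
gripper_force: 0.0
```

```bash
python3 - <<'E'
from h import *
im=bot.grab_frame("wrist"); cv2.imwrite("pics/w3.png",im)
go([575,-231.5,226],0.0)
E
```

```text
offset [-0.0011, -0.0008, 0.0051] rot [0.0002, -0.0004, 0.0034] tcp [ 575.7 -232.   229. ] yaw 0.0053 clock 4.0667
```

View pics/w3.png

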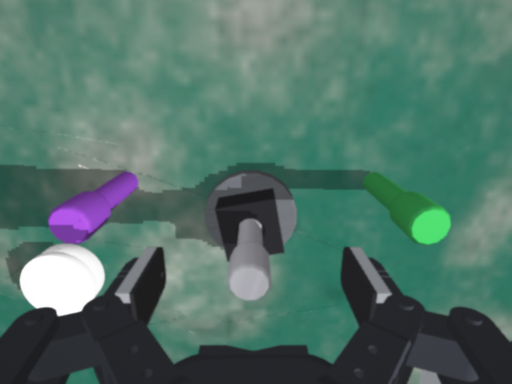

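Pin head at (250,280) is centred between the pads, and the look-alikes are clear of the fingers. Closing.

Request:
servo_tool:
  rot:
    - [0, 0, 0]
    - [0, 0, 0]
    - [0, 0, 0]
    - [0, 0, 0]
    - [0, 0, 0]
    - [0, 0, 0]
    - [0, 0, 0]
    - [0, 0, 0]
  offset:
    - [0, 0, 0]
    - [0, 0, 0]
    - [0, 0, 0]
    - [0, 0, 0]
    - [0, 0, 0]
    - [0, 0, 0]
    - [0, 0, 0]
    - [0, 0, 0]
  grip: [0.5, 1, 1, 1, 1, 1, 1, 1]
  newtons: 50

```text
clock: 4.73
tcp_pos: [575.3, -231.6, 228.2]
tcp_rot: [[1.0, 0.005, 0.001], [0.005, -1.0, 0.0], [0.001, -0.0, -1.0]]
force: [-0.7, 0.6, 6.4]
gripper_width: 17.9
gripper_force: 48.6
```

Request:
servo_tool:
  rot:
    - [0, 0, 0]
    - [0, 0, 0]
    - [0, 0, 0]
    - [0, 0, 0]
    - [0, 0, 0]
    - [0, 0, 0]
    - [0, 0, 0]
    - [0, 0, 0]
  offset:
    - [0, 0, -0.03]
    - [0, 0, -0.08]
    - [0, 0, -0.14]
    - [0, 0, -0.2]
    - [0, 0, -0.26]
    - [0, 0, -0.32]
    - [0, 0, -0.367]
    - [0, 0, -0.367]
  grip: [1, 1, 1, 1, 1, 1, 1, 1]

```text
clock: 5.4
tcp_pos: [575.1, -231.9, 453.4]
tcp_rot: [[1.0, 0.005, 0.007], [0.005, -1.0, -0.003], [0.007, 0.003, -1.0]]
force: [-0.3, -0.3, -1.3]
gripper_width: 18.1
gripper_force: 49.0
```

```bash
python3 - <<'E'
from h import *
go([470,60,450],-0.29)
print(bot.read_state()["gripper_width"],bot.read_state()["force"])
E
```

```text
offset [-0.1727, -0.4874, 0.0032] rot [0.001, -0.0047, 0.1879] tcp [ 575.1 -231.9  453.4] yaw 0.0052 clock 5.4
18.05348615223478 [-0.27389887 -0.34091495 -1.33718623]
```

Request:
servo_tool:
  rot:
    - [0, 0, 0]
    - [0, 0, 0]
    - [0, 0, 0]
    - [0, 0, 0.04]
    - [0, 0, 0.08]
    - [0, 0, 0.12]
    - [0, 0, 0.16]
    - [0, 0, 0.188]
    - [0, 0, 0.188]
    - [0, 0, 0.188]
  offset:
    - [0, -0.06, 0]
    - [0, -0.12, 0]
    - [0, -0.18, 0]
    - [-0.02, -0.24, 0]
    - [-0.05, -0.3, 0]
    - [-0.08, -0.36, 0]
    - [-0.12, -0.42, 0]
    - [-0.15, -0.46, 0]
    - [-0.172, -0.487, 0]
    - [-0.172, -0.487, 0]
  grip: [1, 1, 1, 1, 1, 1, 1, 1, 1, 1]

```text
clock: 6.23
tcp_pos: [468.2, 63.3, 447.9]
tcp_rot: [[0.96, -0.282, -0.001], [-0.282, -0.96, 0.001], [-0.002, -0.001, -1.0]]
force: [-0.5, 0.3, -1.0]
gripper_width: 18.0
gripper_force: 49.1
```

```bash
python3 - <<'E'
from h import *
np.set_printoptions(precision=1,suppress=True)
go([456,34,400],-0.29)
im=bot.grab_frame("wrist"); cv2.imwrite("pics/w4.png",im)
for l,z in [("bore",22),("bore",55),("press",57),("wing",81),("housing",0)]:
    for m in bot.mark_of("wrist",l)[:2]: print(l,z,round(m["conf"],2),np.array(m["at"]),at_z("wrist",m["at"],z))
go([456,34,400],-0.29)
E
```

```text
offset [-0.0057, 0.0526, 0.0798] rot [-0.0007, 0.0011, 0.0029] tcp [468.2  63.3 447.9] yaw -0.2855 clock 6.2333
bore 22 0.56 [278.1 153.3] [459.1  29.1  22. ]
bore 55 0.56 [278.1 153.3] [466.9  28.9  55. ]
press 57 0.96 [229.5 158.4] [478.2  86.1  57. ]
wing 81 0.72 [172.8 160.3] [499.  144.2  81. ]
housing 0 0.59 [230.9 151.8] [475.3  89.3   0. ]
offset [-0.0113, 0.0472, 0.0796] rot [0.0001, 0.0001, -0.0008] tcp [470.7  59.2 447.7] yaw -0.2913 clock 6.5333
```

View pics/w4.png

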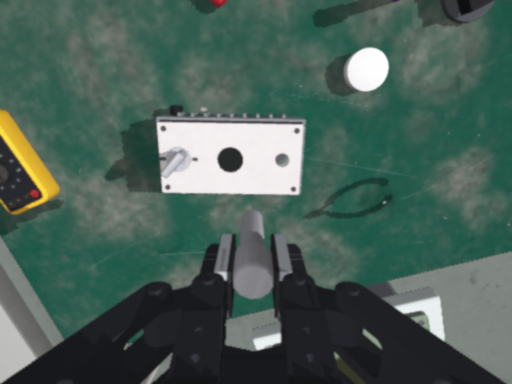

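Panel at (232,157), bore hole at (282,160), pad at (230,160), and the wing at (177,161) lying about 45° to the horizontal rib line. The pin hangs at (254,250).

```bash
python3 - <<'E'
from h import *
np.set_printoptions(precision=1,suppress=True)
im=bot.grab_frame("wrist"); g=cv2.cvtColor(im,cv2.COLOR_BGR2GRAY)
hsv=cv2.cvtColor(im,cv2.COLOR_BGR2HSV)
w=((hsv[...,1]<40)&(hsv[...,2]>190)).astype(np.uint8)
w=cv2.morphologyEx(w,cv2.MORPH_CLOSE,np.ones((3,3)))
cs,_=cv2.findContours(w,cv2.RETR_EXTERNAL,cv2.CHAIN_APPROX_NONE)
c=[c for c in cs if cv2.pointPolygonTest(c,(255.,175.),False)>0][0]
q=np.array([at_z("wrist",p[0],55)[:2] for p in c],np.float32)
r=cv2.minAreaRect(q); print("panel",r,cv2.boxPoints(r))
for l in ["press","bore","wing"]:
    for m in bot.masks_of("wrist",l)[:1]:
        y,x=np.nonzero(m["pixels"]);print(l,m["conf"],x.mean(),y.mean(),np.ptp(x),np.ptp(y))
        for z in (55,57): print(at_z("wrist",(x.mean(),y.mean()),z))
# hole: dark blobs in the panel
mask=np.zeros_like(w); cv2.drawContours(mask,[c],-1,1,-1); mask=cv2.erode(mask,np.ones((7,7)))
d=((g<150)&(mask>0)).astype(np.uint8); n,L,S,C=cv2.connectedComponentsWithStats(d)
for i in range(1,n):
    if S[i,4]>15: print(S[i],C[i],at_z("wrist",C[i],55))
print(g[150:172,270:296:2])
go([456,34,400],-0.29)
cv2.imwrite("pics/w5.png",cv2.resize(im[135:205,140:210],None,fx=7,fy=7,interpolation=cv2.INTER_CUBIC))
E
```

```text
panel ((473.23223876953125, 90.70411682128906), (170.53663635253906, 86.26057434082031), 72.71656799316406) [[406.7  22.1]
 [489.1  -3.5]
 [539.7 159.3]
 [457.4 184.9]]
press 0.94 225.87907024370264 161.07413475322548 144 71
[475.7  91.7  55. ]
[476.1  91.4  57. ]
bore 0.93 226.83477569763335 156.36382903567645 148 88
[480.8  89.   55. ]
[481.2  88.7  57. ]
wing 0.74 172.70896785109983 164.93908629441626 29 31
[489.5 155.4  55. ]
[489.8 154.7  57. ]
[158 130   5   5  18] [159.9 132.3] [530.6 155.4  55. ]
[291 132   5   4  17] [293.1 133.6] [484.4   6.1  55. ]
[214 151  26  25 496] [226.9 162.9] [473.1  91.6  55. ]
[272 157  13  11 106] [278.2 162.1] [456.3  31.9  55. ]
[[241 241 241 241 241 241 241 242 242 242 242 241 241]
 [241 241 241 241 241 241 241 242 242 242 242 241 241]
 [241 241 241 241 241 241 241 242 242 242 242 241 241]
 [241 241 241 241 241 241 241 242 242 241 242 241 241]
 [241 241 240 240 240 240 241 241 241 241 241 241 241]
 [241 241 240 235 232 234 239 241 241 241 241 240 240]
 [241 241 236 217 199 205 228 239 241 240 240 240 240]
 [242 240 222 161 135 139 184 233 240
[... 197 characters left out ...]
101 100 102 118 145 225 240 240 240 240]
 [236 150 100 101 102 109 123 145 221 240 241 241 240]
 [236 149 101 102 106 117 126 146 217 240 241 240 240]
 [239 170 103 106 114 121 132 149 216 240 241 240 240]
 [241 196 110 109 115 123 143 153 222 240 240 240 241]
 [241 216 128 115 119 131 154 162 228 240 240 240 241]
 [242 231 164 133 134 147 159 184 235 241 240 241 241]
 [242 241 205 160 153 157 165 215 239 241 241 241 241]
 [242 242 230 192 170 172 196 234 241 241 241 241 241]
 [242 242 241 226 209 212 227 240 241 240 240 240 240]
 [242 242 242 239 235 235 240 241 241 240 240 240 240]]
offset [-0.0108, 0.0478, 0.0797] rot [0.0, 0.0001, -0.0004] tcp [470.4  59.6 447.8] yaw -0.2907 clock 6.7333
```

View pics/w5.png

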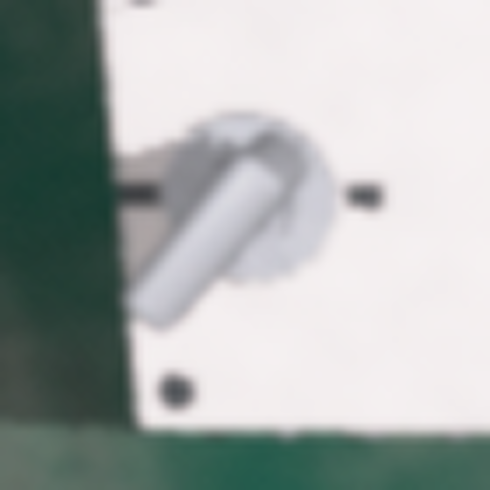

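```bash
python3 - <<'E'
from h import *
go([455,31.5,300],-0.302)
E
```

```text
offset [-0.0112, 0.0522, 0.2464] rot [0.0, 0.0001, 0.0072] tcp [470.4  59.6 447.8] yaw -0.2907 clock 6.7333
```

Request:
servo_tool:
  rot:
    - [0, 0, 0.007]
    - [0, 0, 0.007]
    - [0, 0, 0.007]
    - [0, 0, 0.007]
    - [0, 0, 0.007]
    - [0, 0, 0.007]
    - [0, 0, 0.007]
  offset:
    - [-0.0113, 0.0522, 0.06]
    - [-0.0113, 0.0522, 0.12]
    - [-0.0113, 0.0522, 0.18]
    - [-0.0113, 0.0522, 0.22]
    - [-0.0113, 0.0522, 0.246]
    - [-0.0113, 0.0522, 0.246]
    - [-0.0113, 0.0522, 0.246]
  grip: [1, 1, 1, 1, 1, 1, 1]

```text
clock: 7.32
tcp_pos: [455.0, 31.7, 300.3]
tcp_rot: [[0.955, -0.297, -0.001], [-0.297, -0.955, -0.0], [-0.001, 0.0, -1.0]]
force: [0.5, -0.0, -0.1]
gripper_width: 17.7
gripper_force: 49.1
```

```bash
python3 - <<'E'
from h import *
np.set_printoptions(precision=1,suppress=True)
im=bot.grab_frame("wrist"); go([455,31.5,300],-0.302)
s=bot.read_state(); R=np.array(s["tcp_rot"]); p=np.array(s["tcp_pos"])
for d in (155,219): print("exp",d,proj("wrist",p+R@[0,0,d]))
print("hole exp",proj("wrist",[455,31.5,55]))
cv2.imwrite("pics/w6.png",cv2.resize(im[110:310,150:350],None,fx=3,fy=3,interpolation=cv2.INTER_CUBIC))
E
```

```text
offset [0.0001, 0.0004, 0.0017] rot [-0.0001, -0.0003, 0.0005] tcp [455.   31.8 301. ] yaw -0.3012 clock 7.3667
exp 155 [252.8 269.5]
exp 219 [252.8 215.1]
hole exp [253.3 200.8]
```

View pics/w6.png

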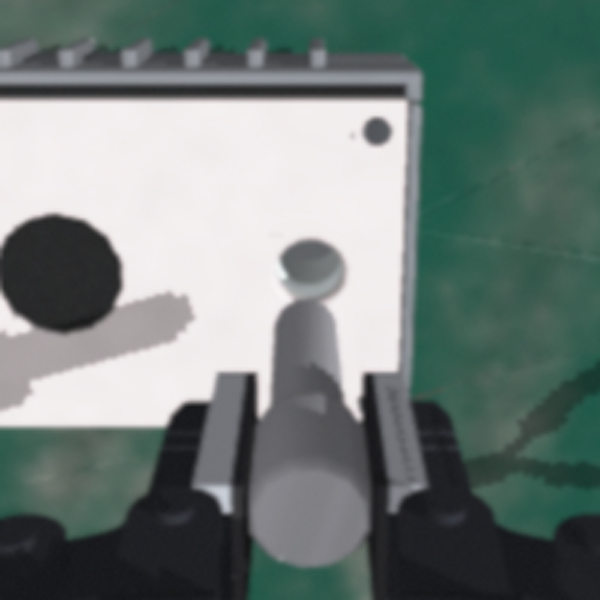

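Hole at about (254,200), agreeing with the projection. The foot (~(252,218)) seems to sit 1–2 mm toward -x in the grip, so I'll quantify it.

```bash
python3 - <<'E'
from h import *
np.set_printoptions(precision=1,suppress=True,linewidth=200)
im=bot.grab_frame("wrist"); g=cv2.cvtColor(im,cv2.COLOR_BGR2GRAY).astype(int)
s=bot.read_state(); R=np.array(s["tcp_rot"]); p=np.array(s["tcp_pos"])
a=np.linspace(0,2*np.pi,73)
def circ(d,r,ox=0,oy=0):
    q=np.array([proj("wrist",p+R@[ox+r*np.cos(t),oy+r*np.sin(t),d]) for t in a]); return q.min(0),q.max(0)
for d,r in((219,5.5),(217,7),(147,10)):
  for ox in(0,-2): print(d,r,ox,*circ(d,r,ox))
H=np.array([proj("wrist",[455+8.5*np.cos(t),31.5+8.5*np.sin(t),55]) for t in a]); print("hole",H.min(0),H.max(0))
print("col252",list(zip(range(184,226),g[184:226,252])))
print("col252 low",list(zip(range(258,304),g[258:304,253])))
print("row224",g[224,236:270]); print("row200",g[200,236:270]);print("row282",g[282,228:280])
E
```

```text
219 5.5 0 [244.6 207.4] [261.1 222.6]
219 5.5 -2 [244.6 210.2] [261.1 225.3]
217 7 0 [242.2 206.4] [263.4 225.9]
217 7 -2 [242.3 209.2] [263.4 228.6]
147 10 0 [230.2 260. ] [275.4 298.6]
147 10 -2 [230.3 264. ] [275.3 302.3]
hole [242.2 190.2] [264.9 211.4]
col252 [(184, np.int64(240)), (185, np.int64(239)), (186, np.int64(239)), (187, np.int64(237)), (188, np.int64(231)), (189, np.int64(204)), (190, np.int64(148)), (191, np.int64(107)), (192, np.int64(99)), (193, np.int64(98)), (194, np.int64(98)), (195, np.int64(98)), (196, np.int64(101)), (197, np.int64(105)), (198, np.int64(107)), (199, np.int64(106)), (200, np.int64(107)), (201, np.int64(108)), (202, np.int64(108)), (203, np.int64(111)), (204, np.int64(125)), (205, np.int64(147)), (206, np.int64(158)), (207, np.int64(163)), (208, np.int64(159)), (209, np.int64(143)), (210, np.int64(118)), (211, np.int64(110)), (212, np.int64(109)), (213, np.int64(109)), (214, np.int64(108)), (215, np.int64(108)), (216, np.int64(109)), (217, np.int64(109)), (218, np.int64(109)), (219, np.int64(109)), (220, np.int64(109)), (221, np.int64(109)), (2
[... 907 characters left out ...]
(295, np.int64(130)), (296, np.int64(131)), (297, np.int64(129)), (298, np.int64(116)), (299, np.int64(90)), (300, np.int64(76)), (301, np.int64(76)), (302, np.int64(76)), (303, np.int64(78))]
row224 [239 239 239 236 215 159 111  96  96  97  98  97  98 100 103 105 109 115 122 126 130 135 142 148 154 164 197 228 237 239 238 238 237 237]
row200 [239 238 239 239 240 241 241 240 218 156 111 100 100 102 103 105 107 109 112 113 115 118 119 120 122 128 142 152 157 184 223 236 239 239]
row282 [ 56  55  49  38  54  96 123 133 136 136 135 135 135 134 134 133 132 131 130 130 131 129 129 129 128 128 128 129 129 131 131 133 133 134 132 131 130 129 128 127 127 126 127 124 104  71  41  32  35
  37  37  33]
```

Request:
servo_tool:
  rot:
    - [0, 0, 0]
    - [0, 0, 0]
    - [0, 0, 0]
    - [0, 0, 0]
    - [0, 0, 0]
    - [0, 0, 0]
    - [0, 0, 0]
  offset:
    - [0.003, 0.001, 0.015]
    - [0.003, 0.001, 0.03]
    - [0.003, 0.001, 0.038]
    - [0.003, 0.001, 0.044]
    - [0.003, 0.001, 0.05]
    - [0.003, 0.001, 0.056]
    - [0.003, 0.001, 0.056]
  grip: [1, 1, 1, 1, 1, 1, 1]

```text
clock: 8.0
tcp_pos: [456.4, 30.8, 266.3]
tcp_rot: [[0.955, -0.296, -0.0], [-0.296, -0.955, 0.0], [-0.0, 0.0, -1.0]]
force: [0.4, 0.2, -1.5]
gripper_width: 18.1
gripper_force: 49.1
```

```bash
python3 - <<'E'
from h import *
s=bot.read_state(); print(s["force"],s["moment"],s["gripper_force"]); go([456.6,30.4,241],-0.302)
E
```

```text
[ 0.37235724  0.18519511 -1.49752596] [-0.03328454  0.00946315 -0.01116522] 49.089153507957235
offset [0.0006, 0.0005, 0.0422] rot [0.0, 0.0002, 0.0007] tcp [456.4  30.8 266.3] yaw -0.3009 clock 8.0
```

Request:
servo_tool:
  rot:
    - [0, 0, 0]
    - [0, 0, 0]
    - [0, 0, 0]
    - [0, 0, 0]
    - [0, 0, 0]
    - [0, 0, 0]
    - [0, 0, 0]
  offset:
    - [0, 0, 0.006]
    - [0, 0, 0.012]
    - [0, 0, 0.018]
    - [0, 0, 0.024]
    - [0, 0, 0.03]
    - [0, 0, 0.036]
    - [0, 0, 0.038]
  grip: [1, 1, 1, 1, 1, 1, 1]

```text
clock: 8.58
tcp_pos: [456.3, 30.8, 243.3]
tcp_rot: [[0.955, -0.296, -0.001], [-0.296, -0.955, 0.0], [-0.001, 0.0, -1.0]]
force: [0.8, -0.7, -1.6]
gripper_width: 18.1
gripper_force: 49.1
```

Request:
servo_tool:
  rot:
    - [0, 0, 0]
    - [0, 0, 0]
    - [0, 0, 0]
    - [0, 0, 0]
  offset:
    - [0, 0, 0.003]
    - [0, 0, 0.004]
    - [0, 0, 0.004]
    - [0, 0, 0.004]
  grip: [1, 1, 1, 1]

```text
clock: 8.92
tcp_pos: [456.4, 30.8, 241.6]
tcp_rot: [[0.955, -0.296, 0.0], [-0.296, -0.955, 0.0], [0.0, -0.0, -1.0]]
force: [-0.7, 0.6, -0.7]
gripper_width: 18.0
gripper_force: 49.1
```

Request:
servo_tool:
  rot:
    - [0, 0, 0]
    - [0, 0, 0]
    - [0, 0, 0]
    - [0, 0, 0]
    - [0, 0, 0]
    - [0, 0, 0]
    - [0, 0, 0]
    - [0, 0, 0]
  offset:
    - [0, 0, 0.002]
    - [0, 0, 0.002]
    - [0, 0, 0.002]
    - [0, 0, 0.002]
    - [0, 0, 0.002]
    - [0, 0, 0.002]
    - [0, 0, 0.002]
    - [0, 0, 0.002]
  grip: [1, 1, 0.5, 0.2, 0.2, 0.2, 0.2, 0.2]

```text
clock: 9.58
tcp_pos: [456.4, 30.8, 240.3]
tcp_rot: [[0.955, -0.296, 0.0], [-0.296, -0.955, 0.0], [0.0, -0.0, -1.0]]
force: [-0.4, -0.0, -0.5]
gripper_width: 68.4
gripper_force: 0.0
```

Request:
servo_tool:
  rot:
    - [0, 0, 0]
    - [0, 0, 0]
    - [0, 0, 0]
    - [0, 0, 0]
    - [0, 0, 0]
    - [0, 0, 0]
  offset:
    - [0, 0, -0.03]
    - [0, 0, -0.08]
    - [0, 0, -0.14]
    - [0, 0, -0.18]
    - [0, 0, -0.18]
    - [0, 0, -0.18]
  grip: [0.2, 0.2, 0.2, 0.2, 0.2, 0.2]

```text
clock: 10.08
tcp_pos: [456.4, 30.9, 349.2]
tcp_rot: [[0.955, -0.296, 0.002], [-0.296, -0.955, 0.0], [0.002, -0.001, -1.0]]
force: [-0.2, -0.3, -1.0]
gripper_width: 68.5
gripper_force: 0.0
```

```bash
python3 - <<'E'
from h import *
np.set_printoptions(precision=1,suppress=True)
im=bot.grab_frame("wrist"); s=bot.read_state()
a=np.linspace(0,2*np.pi,73)
H=np.array([proj("wrist",[455+10*np.cos(t),31.5+10*np.sin(t),94]) for t in a]); print("head exp",H.min(0),H.max(0),s["gripper_width"])
u=np.array([.2971,.9549])  # housing y
print("wing exp",proj("wrist",[*(np.array([473.2,90.7])+62*u),91]))
for m in bot.mark_of("wrist","wing")[:1]: print(m,at_z("wrist",m["at"],81))
for m in bot.mark_of("wrist","pin")[:1]: print(m,at_z("wrist",m["at"],22))
go([*(np.array([473.2,90.7])+62*u),300],-0.302)
cv2.imwrite("pics/w7.png",cv2.resize(im[100:384,60:344],(800,600)[::1] if 0 else (600,600),interpolation=cv2.INTER_CUBIC))
E
```

```text
head exp [239.8 186.5] [265.5 210.6] 68.18649663706682
wing exp [ 95.  197.4]
{'at': [102.9, 191.7], 'conf': 0.75} [492.2 147.4  81. ]
{'at': [249.7, 177.2], 'conf': 0.74} [452.   35.2  22. ]
offset [-0.0024, -0.2071, 0.0791] rot [0.0003, 0.0009, 0.0007] tcp [456.2  30.8 347.5] yaw -0.3009 clock 10.2333
```

View pics/w7.png

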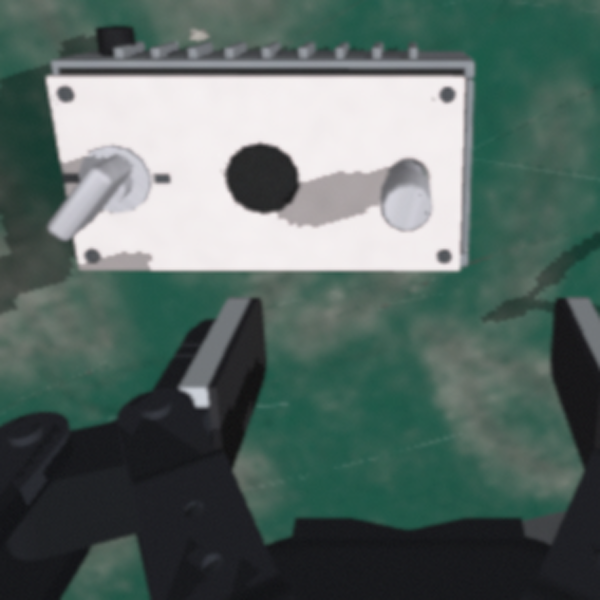

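The pin stands in the bore, head at full-frame (252,197) where expected. Wing at about (101,192), so I'll go over it and measure its angle.

Request:
servo_tool:
  rot:
    - [0, 0, 0]
    - [0, 0, 0]
    - [0, 0, 0]
    - [0, 0, 0]
    - [0, 0, 0]
  offset:
    - [0, -0.06, 0]
    - [0, -0.12, 0.02]
    - [0, -0.18, 0.04]
    - [-0.002, -0.207, 0.04]
    - [-0.002, -0.207, 0.04]
  grip: [0, 0, 0, 0, 0]

```text
clock: 10.65
tcp_pos: [492.0, 153.5, 322.4]
tcp_rot: [[0.956, -0.292, -0.003], [-0.292, -0.956, 0.001], [-0.003, 0.0, -1.0]]
force: [0.9, 0.0, 0.8]
gripper_width: 85.8
gripper_force: 0.0
```

```bash
python3 - <<'E'
from h import *
np.set_printoptions(precision=1,suppress=True)
im=bot.grab_frame("wrist"); g=cv2.cvtColor(im,cv2.COLOR_BGR2GRAY)
go([491.6,149.9,236],-0.302)
c=np.array([491.6,149.9])
# rectify a horizontal plane at z=91 in the housing frame: 4 px/mm, +-30 mm; image right = +x, up = +y
u=np.array([.2971,.9549]); v=np.array([u[1],-u[0]])
N=240; s=np.array([[-30,30],[30,30],[30,-30],[-30,-30]],float)
src=np.float32([proj("wrist",[*(c+a*v+b*u),91]) for a,b in s]); dst=np.float32([[0,0],[N,0],[N,N],[0,N]])
M=cv2.getPerspectiveTransform(src,dst)
r=cv2.warpPerspective(im,M,(N,N),flags=cv2.INTER_CUBIC); r=cv2.resize(r,(560,560),interpolation=cv2.INTER_CUBIC)
for k in range(0,560,93): cv2.line(r,(k,0),(k,6),(0,0,255),2); cv2.line(r,(0,k),(6,k),(0,0,255),2)
cv2.drawMarker(r,(280,280),(0,0,255)); cv2.imwrite("pics/w8.png",r)
E
```

```text
offset [0.0006, 0.0022, 0.1447] rot [0.0007, 0.0013, 0.0023] tcp [491.8 151.3 322.8] yaw -0.2983 clock 10.7
```

View pics/w8.png

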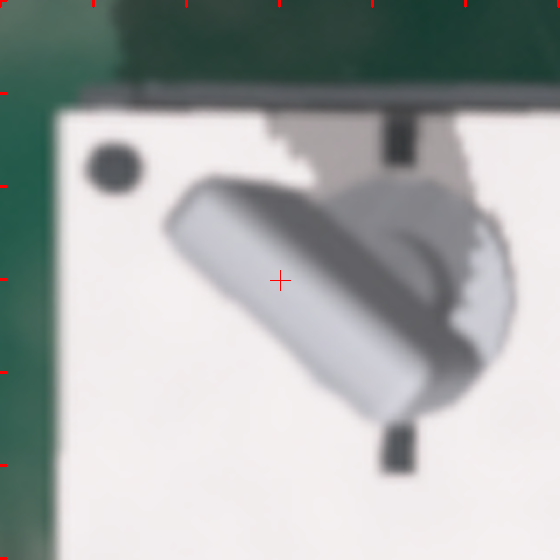

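Wing top face runs from (195,205) to (405,400) in the rectified view, about 48° (0.84 rad) anticlockwise. The arm was still settling, so I'll re-measure its centre at rest.

```bash
python3 - <<'E'
from h import *
np.set_printoptions(precision=2,suppress=True)
go([0,0,0]); 
im=bot.grab_frame("wrist")
c=np.array([491.6,149.9]); u=np.array([.2971,.9549]); v=np.array([u[1],-u[0]])
N=480; k=8
def rect(z):
    s=np.array([[-30,30],[30,30],[30,-30],[-30,-30]],float)
    src=np.float32([proj("wrist",[*(c+a*v+b*u),z]) for a,b in s]); dst=np.float32([[0,0],[N,0],[N,N],[0,N]])
    return cv2.warpPerspective(im,cv2.getPerspectiveTransform(src,dst),(N,N),flags=cv2.INTER_CUBIC)
g=cv2.cvtColor(rect(91),cv2.COLOR_BGR2GRAY); 
m=((g>165)&(g<226)).astype(np.uint8); m=cv2.morphologyEx(m,cv2.MORPH_OPEN,np.ones((15,15)))
n,L,S,C=cv2.connectedComponentsWithStats(m)
for i in range(1,n):
    if S[i,4]>5000:
        r=cv2.minAreaRect(np.argwhere(L==i)[:,::-1].astype(np.float32)); print(S[i],"c(mm x,y)",(C[i]-240)/k*[1,-1],"rect",(np.array(r[0])-240)/k*[1,-1],np.array(r[1])/k,r[2])
# ribs (dark) at panel height ~57
g=cv2.cvtColor(rect(56.5),cv2.COLOR_BGR2GRAY); m=(g<110).astype(np.uint8)
n,L,S,C=cv2.connectedComponentsWithStats(m)
for i in range(1,n):
    if 200<S[i,4]<4000: print("dark",S[i]/k,(C[i]-240)/k*[1,-1])
go([493,149.5,236],-0.302+0.84)
E
```

```text
offset [-0.7083, 0.4814, 0.54] rot None tcp [491.8 151.3 322.8] yaw -0.2983 clock 10.7
[  135   156   228   200 17790] c(mm x,y) [ 1.23 -2.2 ] rect [ 1.01 -2.5 ] [35.23  9.28] 39.726104736328125
dark [29.62 48.    2.5   4.88 91.5 ] [  0.8  -20.35]
offset [0.0022, -0.0001, 0.1455] rot [0.0004, 0.0012, -0.5336] tcp [491.8 149.9 323.3] yaw -0.3002 clock 10.75
```

```bash
python3 - <<'E'
from h import *
s=bot.read_state(); print(np.round(s["qpos"],3)); go([492.3,148.8,237],-0.302+0.86-np.pi/2)
E
```

```text
[-0.457  0.748  0.182  1.81  -0.217  0.606 -2.014]
offset [0.0015, 0.0013, 0.1438] rot [0.0011, 0.0005, 0.4537] tcp [491.8 149.9 323.3] yaw -0.3002 clock 10.75
```

Request:
servo_tool:
  rot:
    - [0, 0, -0.0795]
    - [0, 0, -0.159]
    - [0, 0, -0.2385]
    - [0, 0, -0.318]
    - [0, 0, -0.3975]
    - [0, 0, -0.477]
    - [0, 0, -0.5565]
    - [0, 0, -0.636]
    - [0, 0, -0.7155]
    - [0, 0, -0.78]
  offset:
    - [0, 0, 0]
    - [0, 0, 0]
    - [0, 0, 0]
    - [0, 0, 0]
    - [0, 0, 0]
    - [0, 0, 0]
    - [0, 0, 0]
    - [0, 0, 0]
    - [0, 0, 0]
    - [0, 0, 0]
  grip: [0, 0, 0, 0, 0, 0, 0, 0, 0, 0]

```text
clock: 11.58
tcp_pos: [492.0, 148.5, 324.1]
tcp_rot: [[0.598, 0.801, -0.0], [0.801, -0.598, -0.0], [-0.001, -0.0, -1.0]]
force: [-0.1, -0.1, 0.0]
gripper_width: 85.6
gripper_force: 0.0
```

Request:
servo_tool:
  rot:
    - [0, 0, -0.0795]
    - [0, 0, -0.159]
    - [0, 0, -0.2385]
    - [0, 0, -0.318]
    - [0, 0, -0.3975]
    - [0, 0, -0.477]
    - [0, 0, -0.5565]
    - [0, 0, -0.636]
    - [0, 0, -0.7155]
    - [0, 0, -0.76]
  offset:
    - [0, 0, 0]
    - [0, 0, 0]
    - [0, 0, 0]
    - [0, 0, 0]
    - [0, 0, 0]
    - [0, 0, 0]
    - [0, 0, 0]
    - [0, 0, 0]
    - [0, 0, 0]
    - [0, 0, 0]
  grip: [0, 0, 0, 0, 0, 0, 0, 0, 0, 0]

```text
clock: 12.42
tcp_pos: [492.0, 148.4, 324.0]
tcp_rot: [[-0.525, 0.851, -0.001], [0.851, 0.525, -0.0], [0.0, -0.001, -1.0]]
force: [0.0, -1.3, -0.7]
gripper_width: 85.4
gripper_force: 0.0
```

Request:
servo_tool:
  rot:
    - [0, 0, 0]
    - [0, 0, 0]
  offset:
    - [0, 0, 0]
    - [0, 0, 0]
  grip: [0, 0]

```text
clock: 12.58
tcp_pos: [492.1, 148.8, 324.1]
tcp_rot: [[-0.517, 0.856, -0.001], [0.856, 0.517, -0.0], [0.0, -0.001, -1.0]]
force: [0.2, -0.1, 0.4]
gripper_width: 85.6
gripper_force: 0.0
```

```bash
python3 - <<'E'
from h import *
np.set_printoptions(precision=2,suppress=True)
s=bot.read_state(); print(np.round(s["qpos"],3)); 
im=bot.grab_frame("wrist")
go([492.3,148.8,237],-0.302+0.86+np.pi/2)
c=np.array([491.6,149.9]); u=np.array([.2971,.9549]); v=np.array([u[1],-u[0]])
N=480; k=8
S4=np.array([[-30,30],[30,30],[30,-30],[-30,-30]],float)
src=np.float32([proj("wrist",[*(c+a*v+b*u),91]) for a,b in S4]); dst=np.float32([[0,0],[N,0],[N,N],[0,N]])
R=cv2.warpPerspective(im,cv2.getPerspectiveTransform(src,dst),(N,N),flags=cv2.INTER_CUBIC)
g=cv2.cvtColor(R,cv2.COLOR_BGR2GRAY)
m=((g>165)&(g<226)).astype(np.uint8); m=cv2.morphologyEx(m,cv2.MORPH_OPEN,np.ones((15,15)))
n,L,S,C=cv2.connectedComponentsWithStats(m)
for i in range(1,n):
    if S[i,4]>3000:
        r=cv2.minAreaRect(np.argwhere(L==i)[:,::-1].astype(np.float32)); print(S[i],"c",(C[i]-240)/k*[1,-1],"rect",(np.array(r[0])-240)/k*[1,-1],np.array(r[1])/k,r[2])
cv2.imwrite("pics/w9.png",np.hstack([R[:,:400],cv2.resize(im[100:384,66:434],(400,309))[:309] if 0 else cv2.copyMakeBorder(cv2.resize(im[60:384,56:456],(400,324)),0,156,0,0,cv2.BORDER_CONSTANT)]))
E
```

```text
[-0.08  0.77 -0.52  1.8   0.55  0.72 -0.35]
offset [-0.0006, 0.0002, 0.1452] rot [-0.0003, -0.0001, -0.0093] tcp [492.  149.1 324.1] yaw 2.1142 clock 12.6333
[   69   146   282   192 24766] c [-4.27  0.1 ] rect [-4.64 -0.63] [37.73 15.97] 36.42008972167969
```

View pics/w9.png

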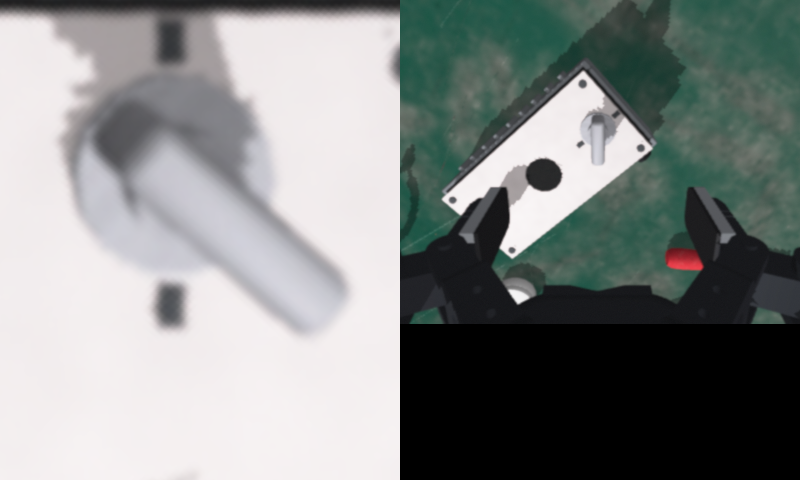

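Seen from the other end, the wing is vertical and centred in the tool view (col ~253). Its centre averages to the model position and its angle is 0.85 rad. Descending to grip it.

Request:
servo_tool:
  rot:
    - [0, 0, 0]
    - [0, 0, 0]
    - [0, 0, 0]
    - [0, 0, 0]
    - [0, 0, 0]
  offset:
    - [0.001, 0, 0.06]
    - [0.001, 0, 0.11]
    - [0.001, 0, 0.135]
    - [0.001, 0, 0.145]
    - [0.001, 0, 0.145]
  grip: [0, 0, 0, 0, 0]

```text
clock: 13.05
tcp_pos: [491.5, 150.3, 236.5]
tcp_rot: [[-0.519, 0.855, -0.002], [0.855, 0.519, -0.001], [0.0, -0.002, -1.0]]
force: [-0.1, -0.0, 0.6]
gripper_width: 85.3
gripper_force: 0.0
```

Request:
servo_tool:
  rot:
    - [0, 0, 0]
    - [0, 0, 0]
    - [0, 0, 0]
    - [0, 0, 0]
    - [0, 0, 0]
    - [0, 0, 0]
    - [0, 0, 0]
    - [0, 0, 0]
    - [0, 0, 0]
  offset:
    - [0, 0, 0]
    - [0, 0, 0]
    - [0, 0, 0]
    - [0, 0, 0]
    - [0, 0, 0]
    - [0, 0, 0]
    - [0, 0, 0]
    - [0, 0, 0]
    - [0, 0, 0]
  grip: [0.6, 0.8, 1, 1, 1, 1, 1, 1, 1]
  newtons: 30

```text
clock: 13.8
tcp_pos: [491.7, 150.2, 237.4]
tcp_rot: [[-0.52, 0.854, -0.0], [0.854, 0.52, -0.0], [-0.0, -0.0, -1.0]]
force: [-1.4, -0.6, 3.8]
gripper_width: 12.7
gripper_force: 29.2
```

Request:
servo_tool:
  rot:
    - [0, 0, 0.06]
    - [0, 0, 0.13]
    - [0, 0, 0.2]
    - [0, 0, 0.27]
    - [0, 0, 0.34]
    - [0, 0, 0.41]
    - [0, 0, 0.48]
    - [0, 0, 0.54]
    - [0, 0, 0.54]
    - [0, 0, 0.54]
  offset:
    - [0, 0, 0]
    - [0, 0, 0]
    - [0, 0, 0]
    - [0, 0, 0]
    - [0, 0, 0]
    - [0, 0, 0]
    - [0, 0, 0]
    - [0, 0, 0]
    - [0, 0, 0]
    - [0, 0, 0]
  grip: [1, 1, 1, 1, 1, 1, 1, 1, 1, 1]

```text
clock: 14.63
tcp_pos: [491.7, 150.3, 237.4]
tcp_rot: [[0.293, 0.956, 0.0], [0.956, -0.293, -0.0], [-0.0, 0.0, -1.0]]
force: [-0.8, -2.8, 3.5]
gripper_width: 13.0
gripper_force: 29.3
```

```bash
python3 - <<'E'
from h import *
s=bot.read_state(); go([491.6,149.9,237],1.269); print(s["force"],s["moment"],s["gripper_width"])
E
```

```text
offset [-0.0007, 0.0, 0.0006] rot [0.0001, 0.0002, 0.0025] tcp [491.7 150.3 237.4] yaw 1.273 clock 14.6333
[-0.78139328 -2.78816232  3.48098211] [-0.45540126  0.16649152 -0.07398852] 13.031647879500193
```

Release, rise and check the angle.

Request:
servo_tool:
  rot:
    - [0, 0, 0]
    - [0, 0, 0]
    - [0, 0, 0]
    - [0, 0, 0]
    - [0, 0, 0]
    - [0, 0, 0]
    - [0, 0, 0]
    - [0, 0, 0]
    - [0, 0, 0]
    - [0, 0, 0]
  offset:
    - [0, 0, 0]
    - [0, 0, 0]
    - [0, 0, 0]
    - [0, 0, 0]
    - [0, 0, -0.04]
    - [0, 0, -0.09]
    - [0, 0, -0.14]
    - [0, 0, -0.14]
    - [0, 0, -0.14]
    - [0, 0, -0.14]
  grip: [0.3, 0, 0, 0, 0, 0, 0, 0, 0, 0]

```text
clock: 15.47
tcp_pos: [491.7, 150.2, 321.0]
tcp_rot: [[0.296, 0.955, -0.0], [0.955, -0.296, -0.0], [-0.0, -0.0, -1.0]]
force: [0.1, 0.7, 0.0]
gripper_width: 85.4
gripper_force: 0.0
```

```bash
python3 - <<'E'
from h import *
np.set_printoptions(precision=2,suppress=True)
go([0,0,0]); im=bot.grab_frame("wrist"); go([473.2,90.7,300],1.269)
c=np.array([491.6,149.9]); u=np.array([.2971,.9549]); v=np.array([u[1],-u[0]])
N=480
S4=np.array([[-30,30],[30,30],[30,-30],[-30,-30]],float)
src=np.float32([proj("wrist",[*(c+a*v+b*u),91]) for a,b in S4]); dst=np.float32([[0,0],[N,0],[N,N],[0,N]])
R=cv2.warpPerspective(im,cv2.getPerspectiveTransform(src,dst),(N,N),flags=cv2.INTER_CUBIC)
pw=proj("wrist",[*c,60]).astype(int); 
pp=proj("wrist",[455,31.5,94]); print(pw,pp)
cv2.imwrite("pics/w10.png",np.hstack([R[:,40:440],cv2.copyMakeBorder(cv2.resize(im,(400,300)),0,180,0,0,cv2.BORDER_CONSTANT)]))
E
```

```text
offset [-0.4817, -0.7084, 0.5352] rot None tcp [491.7 150.2 321. ] yaw 1.2701 clock 15.4667
offset [-0.1038, 0.0001, 0.0344] rot [-0.0006, 0.0004, 0.0008] tcp [491.6 150.2 320.6] yaw 1.2702 clock 15.5167
[252 194] [252.94 351.1 ]
```

View pics/w10.png

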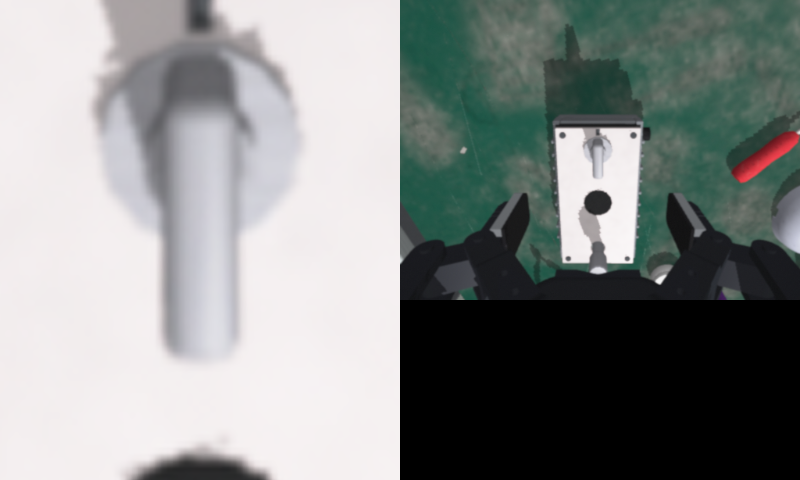

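Wing now lies in line with the ribs, vertical in the rectified view at col ~200, and the pin still stands. Moving over the press pad with the fingers shut.

Request:
servo_tool:
  rot:
    - [0, 0, 0]
    - [0, 0, 0]
    - [0, 0, 0]
    - [0, 0, 0]
    - [0, 0, 0]
    - [0, 0, 0]
    - [0, 0, 0]
    - [0, 0, 0]
    - [0, 0, 0]
    - [0, 0, 0]
  offset:
    - [-0.05, 0, 0]
    - [-0.1, 0, 0]
    - [-0.104, 0, 0]
    - [-0.104, 0, 0]
    - [-0.104, 0, 0]
    - [-0.104, 0, 0]
    - [-0.104, 0, 0.05]
    - [-0.104, 0, 0.1]
    - [-0.104, 0, 0.135]
    - [-0.104, 0, 0.135]
  grip: [0.5, 1, 1, 1, 1, 1, 1, 1, 1, 1]

```text
clock: 16.35
tcp_pos: [472.6, 91.6, 237.1]
tcp_rot: [[0.295, 0.956, -0.005], [0.956, -0.295, -0.001], [-0.002, -0.004, -1.0]]
force: [-0.0, 0.6, -0.7]
gripper_width: -0.1
gripper_force: 0.0
```

Request:
servo_tool:
  rot:
    - [0, 0, 0]
    - [0, 0, 0]
    - [0, 0, 0]
    - [0, 0, 0]
  offset:
    - [0, 0, 0.006]
    - [0, 0, 0.012]
    - [0, 0, 0.018]
    - [0, 0, 0.018]
  grip: [1, 1, 1, 1]

```text
clock: 16.68
tcp_pos: [473.5, 90.9, 229.9]
tcp_rot: [[0.296, 0.955, 0.001], [0.955, -0.296, 0.001], [0.001, 0.001, -1.0]]
force: [1.0, 1.8, 4.4]
gripper_width: -0.0
gripper_force: 1.9
```

Request:
servo_tool:
  rot:
    - [0, 0, 0]
    - [0, 0, 0]
    - [0, 0, 0]
    - [0, 0, 0]
    - [0, 0, 0]
    - [0, 0, 0]
  offset:
    - [0, 0, 0.004]
    - [0, 0, 0.007]
    - [0, 0, 0.01]
    - [0, 0, 0.013]
    - [0, 0, 0.013]
    - [0, 0, 0.013]
  grip: [1, 1, 1, 1, 1, 1]

```text
clock: 17.18
tcp_pos: [473.5, 90.9, 222.5]
tcp_rot: [[0.296, 0.955, 0.002], [0.955, -0.296, 0.001], [0.001, 0.001, -1.0]]
force: [-0.1, 1.7, 7.9]
gripper_width: -0.4
gripper_force: 3.8
```

Request:
servo_tool:
  rot:
    - [0, 0, 0]
    - [0, 0, 0]
    - [0, 0, 0]
    - [0, 0, 0]
  offset:
    - [0, 0, 0.0015]
    - [0, 0, 0.0025]
    - [0, 0, 0.0025]
    - [0, 0, 0.0025]
  grip: [1, 1, 1, 1]

```text
clock: 17.52
tcp_pos: [473.4, 90.9, 222.2]
tcp_rot: [[0.296, 0.955, 0.003], [0.955, -0.296, 0.001], [0.001, 0.002, -1.0]]
force: [-6.5, 0.1, 44.4]
gripper_width: 0.2
gripper_force: 21.9
```

Request:
servo_tool:
  rot:
    - [0, 0, 0]
    - [0, 0, 0]
    - [0, 0, 0]
    - [0, 0, 0]
    - [0, 0, 0]
  offset:
    - [0, 0, -0.0016]
    - [0, 0, -0.0016]
    - [0, 0, -0.0016]
    - [0, 0, -0.0016]
    - [0, 0, -0.0016]
  grip: [1, 1, 1, 1, 1]

```text
clock: 17.93
tcp_pos: [473.5, 90.9, 222.4]
tcp_rot: [[0.296, 0.955, 0.002], [0.955, -0.296, 0.001], [0.001, 0.002, -1.0]]
force: [-1.4, 1.6, 20.5]
gripper_width: 0.2
gripper_force: 10.2
```

```bash
python3 - <<'E'
from h import *
for l,z in (("pin",22),("wing",73)):
    bot.grab_frame("top"); bot.grab_frame("side")
    for c in ("top","side"):
        for m in bot.mark_of(c,l)[:3]: print(c,l,round(m["conf"],2),np.round(at_z(c,m["at"],z)))
print(bot.read_state()["force"],bot.read_state()["tcp_pos"])
print(bot.finish_job())
E
```

```text
top pin 0.65 [ 595. -312.   22.]
top pin 0.63 [ 587. -136.   22.]
side pin 0.68 [460.  35.  22.]
side pin 0.65 [ 654. -125.   22.]
side pin 0.49 [ 644. -276.   22.]
side wing 0.53 [493. 151.  73.]
[-2.28627853  1.4921019  20.68478563] [473.48061868  90.86334486 222.35584304]
the job is handed in; nothing more can be done
None
```

The job is handed in, with no verdict returned: the pin stands in the bore, the fastener wing was in line with the ribs when last viewed, and the gripper is holding the panel down on its stop at about 20 N, after the press briefly reached 44 N.

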